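# Log a party ashore on the crew tally cabinet

## Task

The party of three has gone ashore, so log them on the blue tally cabinet: slide the red keeper fully aside, push their tally (the one with the blue centre) along the deck, without lifting it, into the mouth of the twisted guide so that it drops through and lands in the tray red side up. Then slide the keeper fully shut again and click the knurled count wheel round until its red mark stands at the three dots. Leave the yellow-centred tally where it lies on the deck and the other things on the shelf undisturbed.

Things in the scene. Friction and masses are not known exactly. Their poses are not given: they have to be found in the camera images.
- cabinet: The fixed crew tally cabinet: a blue steel box with a grey deck on top, 240 mm up, a bar guide and a tray on its +y side. Origin on the shelf; x points away from the robot, y along the push towards guide and tray, z up. Numbers called 'cabinet' below are in this frame, mm. Box: x -118 to 142, y -130 to 88.
- deck_middle (a point): Middle of the tally area on the deck, cabinet (40, -51, 240). Aluminium fiddles 12 mm high fence it in: inner faces at x -55 and 134 and y -120. From y 18 to 54 two slanted fiddles narrow it to the throat.
- throat (a point): Middle of the start of the throat, cabinet (40, 54, 240): a straight lane 70 mm wide between 12 mm high fiddles, from y 54 to 75, leading to the mouth.
- mouth (a point): Middle of the deck's edge at the mouth of the guide, cabinet (40, 88, 240). Beyond it a cage of polished 6 mm steel bars goes down at 45 degrees, twisting half a turn, to the tray. A tally slides down by itself in about 1 s once its centre is pushed some 12 mm beyond this edge, and comes out turned over.
- twist_middle (a point): Middle of the twisted part of the guide, on its axis.
- tray_floor (a point): Middle of the tray floor (9 mm above the shelf), where the turned tally comes to rest: the tray is 110 mm (x) by 150 mm (y) inside, walls 45 to 60 mm high.
- blue_tally (a point): Centre of the party's tally: a plastic disc 64 mm across and 8 mm thick, about 40 g, white on one side and red on the other, with a blue centre 26 mm across on both; its z axis points out of the white side. It starts lying white side up on the deck, beside the yellow-centred one (either may be the nearer to the robot); centre about 38 mm to one side of the mouth's middle in x.
- yellow_tally (a point): Centre of the other tally, the same with a yellow centre: to be left where it is.
- keeper_knob (a point): Middle of the keeper's knob, a black upright post 18 mm across, 24 to 50 mm above the deck (this point 37 mm above it). It stands at the robot's end of the red keeper, an upright plate 112 mm long (x), 5 mm thick, 2 to 24 mm above the deck, middle plane at cabinet y 81. Push the knob sideways.
- keeper (a joint): Travel of the keeper: 0 = shut across the mouth, 0.085 m = fully aside, drawn towards the robot (cabinet -x). It slides with about 1 N friction to end stops both ways and stays where it is left.
- wheel_axis (a point): Centre of the count wheel at half its height: black, knurled, upright axis, 72 mm across, 16 mm thick (3 to 19 mm above the deck). Its near half stands out in front of the cabinet (cabinet -x): the near edge of the rim is 36 mm from this point and 27 mm clear of the cabinet's face, free to be rolled by a fingertip.
- wheel (a joint): Angle of the count wheel, rad. It clicks into a notch every 0.419: 0 = mark at the white bar, 0.419 one dot, 0.838 two, 1.257 three, to 2.094 five. It grows when the rim's near edge is rolled towards the guide (cabinet +y; clockwise from above). About 1.5 N along the rim passes a click; the rim grips well; released near a notch it settles in.
- wheel_mark (a point): The red mark on top of the count wheel, 30 mm from its axis. The dots are painted on the deck round the wheel's far side, 40 to 51 mm from the axis: seen from above, the white bar lies 60 degrees left (towards +y) of straight away from the robot (cabinet +x), then one dot, two and so on every 24 degrees to the right; the three dots lie 12 degrees right.
- tally_blue: The same blue-centred tally, origin at the centre of its red side.
- fuse_case: Bystander: latched aluminium fuse case, 150 x 200 x 60 mm, origin under its centre.
- hourglass: Bystander: glass hourglass with wooden ends, 76 mm across, 150 mm high, origin under its centre.
- pen_pot: Bystander: stoneware pen pot with three pens, 84 mm across, 154 mm high, origin under its centre.
- door_wedge: Bystander: chrome door wedge, 130 x 44 x 35 mm, origin under its centre.
- end_cap1: Bystander: red plastic fender end cap, 97 mm across, 44 mm high, origin under its centre.
- end_cap2: Bystander: the second red fender end cap, the same size.
Things that resemble listed ones, but are neither listed nor needed, are in the scene too. What is shaped like the part that bears yellow_tally but brown, orange or turquoise is not meant.

How it is judged:
On the way, in this order (a step that is already met when the one before it is completed fails the run):
1. the keeper is slid fully aside (value of joint keeper above 0.078 m), for 0.1 s.
2. the blue-centred tally passes through the twisted guide (distance between blue_tally and twist_middle below 0.07 m).
3. the blue-centred tally lies red side up in the tray (y of blue_tally in the frame of cabinet between 0.378 and 0.53 m and x of blue_tally in the frame of cabinet between -0.0155 and 0.0945 m and z of blue_tally in the frame of cabinet below 0.024 m and angle between blue_tally's own z axis and vertical above 2.95 rad), for 0.3 s.
At the end, for the whole second after the job is handed in: The blue-centred tally lies still and flat in the tray with its red side up; the keeper is shut to within 5 mm; the count wheel's red mark stands at the three dots (1.257 rad, within 0.12 rad); the yellow-centred tally is still on the deck within 20 mm of where it lay (all of step 3 and linear speed of tally_blue below 0.02 m/s and value of joint keeper below 0.005 m and value of joint wheel between 1.13664 and 1.37664 rad and distance of yellow_tally from where it was at the start of the episode below 0.02 m and z of yellow_tally in the frame of cabinet above 0.235 m); the robot touches nothing.
It fails at once if the blue-centred tally is lifted more than 20 mm off the deck (z of blue_tally in the frame of cabinet above 0.264 m).
It fails at once if the yellow-centred tally is moved by more than 20 mm (distance of yellow_tally from where it was at the start of the episode above 0.02 m).
It fails at once if another thing on the shelf (fuse case, hourglass, pen pot, door wedge, end caps) is moved by more than 20 mm, or the hourglass is tipped (distance of any of fuse_case, hourglass, pen_pot, door_wedge, end_cap1, end_cap2 from where it was at the start of the episode above 0.02 m or angle between hourglass's own z axis and vertical above 0.3 rad).
It also fails if it takes over 72 s, if anything falls off the work surface, if the arm or the gripper's body presses on something with over 40 N, if the wrist force passes 120 N, or if a joint passes its speed limit or range.

## Robot

A 6-joint arm with a two-finger parallel gripper is mounted at the origin on the work surface. World frame = base frame: x ahead of the robot, y to its left, z up, the work surface at z = 0. Lengths are in m, angles in rad, forces in N, time in s.
With the tool pointing down it reaches from about 0.35 to 0.775 m from the base axis. Payload 7.3 kg.
Tool frame: the origin (TCP) lies on the centre line of the jaws, within the pads' length; the fingertips stand ahead of it and the grasp point (between the pads) lies 11 mm behind it (robot.nose_length is the z of the fingertips in the tool frame, in m); z points along the fingers, y is the line along which they close (so a half turn about z gives the same grasp; the last joint's range is limited). The gripper opens to 92 mm and grips with 3 to 60 N. Pads are 19 mm wide; open, the fingers measure 130 mm over their backs; the gripper's body (75 mm by 190 mm) begins 47 mm behind the grasp point.
Start: joints at [0.97, 0.342, 1.524, -0, 1.275, -0.146], TCP at [0.231, 0.472, 0.235] pointing down, gripper open.
Joint ranges: [-2.53, 2.53], [-0.77, 2.02], [0.04, 2.7], [-1, 4.14], [0.28, 2.66], [-3.11, 3.11]. Speed limits (rad/s): [2.57, 2.57, 3.14, 3.14, 3.14, 3.14].

## Interface

Orientations are given as [roll, pitch, yaw] about the fixed x, y, z axes, in that order (R = Rz(yaw) Ry(pitch) Rx(roll)).
In Python, from cell import robot, cams gives the robot as it stands. The module is installed in compiled form; this text tells all that it offers.
- The arm moves only by the tool carry_out, never from a script. Its argument "deltas" is a list of rows, each a list of 7 numbers: the shift along the tool's x, y, z in cm, then the turn, a rotation vector about the tool's x, y, z in rad, then the opening, from 0 (shut) to 1 (fully open). A call has exactly 8 rows; each row shifts and turns the commanded pose from where the row before left it, along the tool's axes as they then stand; what a row does not reach is not made up. A row lasts 1/12 s, in which the tool goes at most 41.7 mm and 7.16 degrees, less where a joint would pass 70% of its speed; a pose out of reach is approached as far as the arm can. A call is refused whole if a number of a shift passes 4.17 or a number of a turn 0.125, either way. A call with a gripper value outside its range is refused whole. The fingers move at their own pace and stop on an object; "force" is the grip in N (left out, the last holds). Time passes only in rows, so rows that do not move let the fingers close, or fill a call up. It gives the time, the measured TCP pose, the force, the opening and the grip force at its end, in the units of the state.
- robot.observe(): the state, without advancing time (a new reading comes with each control period).
- cams.read_camera(name): name is "scene" or "top"; returns a dict with "image" (400x640x3 uint8, blue, green, red), "depth" (400x640 float32, m along the optical axis (not along the pixel's ray), 0 where there is no reading), "fx", "fy", "cx", "cy" (pixels), "world_to_cam" (4x4, takes a point from world to camera coordinates). Camera axes: x right, y up, looking along -z (the intrinsics and any distortion apply to the point x, -y, -z); pixel columns grow to the right and rows downward; lengths in m; the calibration is good to about 2 mm. A picture is of the moment at which its call begins.
- robot.hand_in(): hands the job in; it is judged then, once.
The state is a dict: "time": time; "qpos": joint angles; "qvel": joint speeds; "joint_efforts": joint torques, N m; "tool_pos": TCP position; "tool_rot": TCP orientation; "contact_force": force on the tool from outside, world axes, zero at the start; "torque": the same for the moment, N m; "opening": finger opening in m; "grip_force": force on a finger pad.
Only numpy, scipy, OpenCV 4.12 (cv2) and the standard library are available. Lean on these libraries where they do the work, as an engineer would, in place of code of your own. Each camera call takes 0.05 s, during which the arm holds its last target. There are 200 camera calls.

## Working session

There is one attempt and no reset: what is moved stays moved. The work goes in short steps, Python scripts to look and compute and a tool call to move; the robot and the scene stay as the last step left them, time stands still between calls to the robot, and variables do not carry over. Pictures are saved under pics/ and viewed, at most 10 in all, crops included, and the job is handed in when it is done.

Besides the shell and the picture viewer there is one more tool, called after "Request:" by a JSON object that holds its "fn" and its "kwargs", one argument or row to a line. carry_out: Moves the arm, as the interface text tells. Its arguments: {"type":"object","properties":{"deltas":{"type":"array","items":{"type":"array","items":{"type":"number"}}},"force":{"type":"number"}},"required":["deltas"]}

```bash
mkdir -p pics; cat > h.py <<'E'
import numpy as np, cv2
from cell import robot, cams
def shot(n):
    c=cams.read_camera(n); return c
def ray(c,u,v):
    M=np.linalg.inv(c["world_to_cam"]); d=np.array([(u-c["cx"])/c["fx"],-(v-c["cy"])/c["fy"],-1.0])
    return M[:3,3],M[:3,:3]@d
def onplane(c,u,v,z):
    o,d=ray(c,u,v); return o+d*(z-o[2])/d[2]
def bydepth(c,u,v):
    o,d=ray(c,u,v); return o+d*c["depth"][int(round(v)),int(round(u))]
def proj(c,p):
    q=c["world_to_cam"]@np.append(p,1); return c["cx"]+c["fx"]*q[0]/-q[2], c["cy"]-c["fy"]*q[1]/-q[2]
E
python3 - <<'E'
from h import *
for n in("scene","top"):
    c=shot(n); cv2.imwrite(f"pics/{n}0.png",c["image"]); print(n,[c[k] for k in("fx","fy","cx","cy")],[k for k in c],np.round(np.linalg.inv(c["world_to_cam"]),3).tolist())
s=robot.observe();print(s,robot.nose_length)
E
```

```text
scene [371.5325534172951, 371.5325534172951, 324.2290677032149, 205.36877122112602] ['image', 'depth', 'fx', 'fy', 'cx', 'cy', 'world_to_cam'] [[-0.486, -0.723, 0.492, 1.218], [0.874, -0.411, 0.259, 0.357], [0.015, 0.555, 0.831, 1.258], [0.0, 0.0, 0.0, 1.0]]
top [508.00433817391917, 508.00433817391917, 321.22069243782374, 205.54906372045298] ['image', 'depth', 'fx', 'fy', 'cx', 'cy', 'world_to_cam'] [[-0.001, 0.993, -0.117, 0.409], [-1.0, -0.001, 0.001, 0.03], [0.0, 0.117, 0.993, 1.725], [0.0, 0.0, 0.0, 1.0]]
{'time': 0.1, 'qpos': array([ 9.70046012e-01,  3.42627947e-01,  1.52491492e+00, -2.61624794e-05,
        1.27540796e+00, -1.46022489e-01]), 'qvel': array([-4.08904528e-04, -3.09029960e-03, -4.13862397e-03, -8.90026131e-05,
        1.22124903e-03,  1.32468530e-03]), 'joint_efforts': array([ 2.19120891e-03, -4.32001984e+01, -2.44693941e+01,  7.20994477e-02,
        5.25442546e-02, -4.35633115e-05]), 'tool_pos': array([0.23038514, 0.47135636, 0.23412978]), 'tool_rot': array([-3.14024530e+00, -1.72866378e-04,  2.68687234e+00]), 'contact_force': array([-0.05647074,  0.49366539,  0.0573927 ]), 'torque': array([ 0.02731577, -0.00914281, -0.00611062]), 'grip_force': 0.0, 'opening': 0.0919746294672762} 0.008
```

View pics/scene0.png

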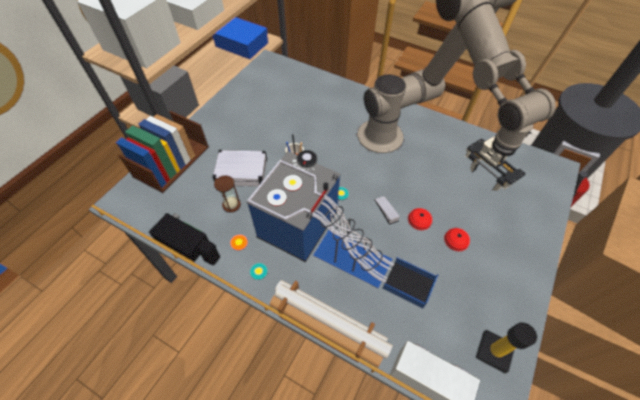

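View pics/top0.png

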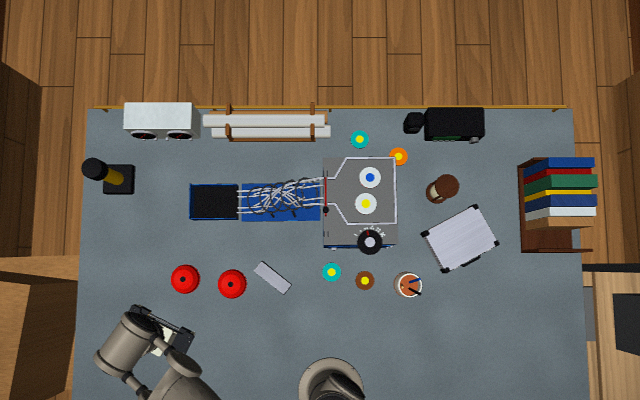

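The scene and top views show the cabinet with two white tallies on its deck: blue-centred at top (370,177) and yellow-centred at (366,203). The keeper knob is near (326,210), the wheel is at (370,241), and the guide runs left to the tray at (214,201).

Possible look-alikes are the discs at (360,139) turquoise, (399,156) orange, (331,272) turquoise and (365,280) brown. I'll use the blue-centred disc on the deck at (370,177), and check it in a crop.

```bash
python3 - <<'E'
from h import *
T=shot("top");S=shot("scene")
cr=T["image"][140:265,300:410]; cv2.imwrite("pics/crop1.png",cv2.resize(cr,None,fx=4.6,fy=4.6,interpolation=cv2.INTER_CUBIC))
def blobs(c,lo,hi,amin=8):
    m=cv2.inRange(cv2.cvtColor(c["image"],cv2.COLOR_BGR2HSV),lo,hi)
    n,l,st,ce=cv2.connectedComponentsWithStats(m); return [(tuple(np.round(ce[i],1)),st[i,4]) for i in range(1,n) if st[i,4]>=amin]
def tri(a,b):
    o1,d1=ray(T,*a);o2,d2=ray(S,*b);A=np.stack([d1,-d2],1);t=np.linalg.lstsq(A,o2-o1,rcond=None)[0]
    p,q=o1+d1*t[0],o2+d2*t[1];return (p+q)/2,np.linalg.norm(p-q)
R={"yel":((22,120,100),(34,255,255)),"blu":((100,150,120),(125,255,255)),"red":((0,150,60),(8,255,255))}
for k,(lo,hi) in R.items():
    t=[b for b in blobs(T,lo,hi,4) if 300<b[0][0]<415 and 140<b[0][1]<262]
    s=[b for b in blobs(S,lo,hi,4) if 230<b[0][0]<345 and 140<b[0][1]<262]
    print(k,"T",t,"S",s)
    for a in t:
        print("  T depth",np.round(bydepth(T,*a[0]),3))
        for b in s:
            p,e=tri(a[0],b[0])
            if e<.012: print("  ",a[0],b[0],np.round(p,4),round(e,4))
    for b in s: print("  S depth",np.round(bydepth(S,*b[0]),3))
for v in(160,240):
  print([ (u,np.round(bydepth(T,u,v),3).tolist()) for u in (320,322,324,328,340,394,396,398)])
E
```

```text
yel T [((np.float64(398.1), np.float64(155.9)), np.int32(42)), ((np.float64(365.5), np.float64(203.0)), np.int32(60))] S [((np.float64(292.2), np.float64(181.9)), np.int32(23)), ((np.float64(340.8), np.float64(192.5)), np.int32(18)), ((np.float64(238.2), np.float64(241.6)), np.int32(35))]
  T depth [ 0.783 -0.235  0.008]
   (np.float64(398.1), np.float64(155.9)) (np.float64(238.2), np.float64(241.6)) [ 0.7834 -0.2357  0.0065] 0.0001
  T depth [ 0.59  -0.1    0.252]
   (np.float64(365.5), np.float64(203.0)) (np.float64(292.2), np.float64(181.9)) [ 0.5902 -0.0998  0.2471] 0.0008
  S depth [ 0.591 -0.099  0.248]
  S depth [ 0.39  -0.003  0.009]
  S depth [ 0.784 -0.235  0.009]
blu T [((np.float64(369.6), np.float64(177.0)), np.int32(55)), ((np.float64(301.0), np.float64(183.5)), np.int32(6)), ((np.float64(308.5), np.float64(183.8)), np.int32(19)), ((np.float64(317.0), np.float64(183.0)), np.int32(5)), ((np.float64(309.5), np.float64(192.5)), np.int32(114)), ((np.float64(318.6), np.float64(190.4)), np.int32(15)), ((np.float64(318.2), np.float64(200.9)), np.int32(8)), ((np.float64(308.5),
[... 1175 characters left out ...]
1), np.float64(192.7)) (np.float64(318.0), np.float64(200.7)) [0.6196 0.0184 0.2562] 0.0003
  T depth [0.558 0.017 0.263]
  T depth [ 0.503 -0.104  0.256]
  S depth [0.624 0.021 0.264]
  S depth [0.66  0.021 0.263]
[(320, [0.772, 0.034, -0.006]), (322, [0.77, 0.027, 0.001]), (324, [0.721, 0.021, 0.235]), (328, [0.721, 0.009, 0.239]), (340, [0.72, -0.026, 0.239]), (394, [0.719, -0.186, 0.248]), (396, [0.768, -0.228, 0.01]), (398, [0.767, -0.234, 0.014])]
[(320, [0.494, 0.034, -0.0]), (322, [0.494, 0.027, 0.005]), (324, [0.483, 0.022, 0.235]), (328, [0.482, 0.01, 0.243]), (340, [0.483, -0.025, 0.239]), (394, [0.482, -0.183, 0.239]), (396, [0.482, -0.189, 0.238]), (398, [0.482, -0.194, 0.244])]
```

View pics/crop1.png

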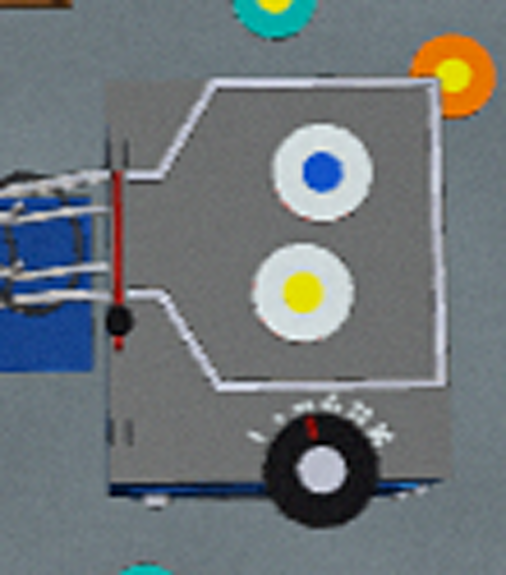

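The crop confirms the choice: the blue-centred disc is the farther one (crop 322,172) and the yellow is at (303,293). The knob is at (118,320), the wheel at (321,469), and the red mark at (312,428), which looks like two dots.

```bash
python3 - <<'E'
from h import *
T=shot("top")
f=lambda x,y,z:np.round(onplane(T,300+(x-1.8)/4.6,140+(y-1.8)/4.6,z),4)
for n,a in dict(keep_far=(118,172,.264),keep_near=(118,348,.264),knob=(118,320,.29),wheel=(321,469,.259),mark=(312,428,.259),edgeL1=(106,85,.24),edgeL2=(109,475,.24),lanefar=(140,181,.252),lanenear=(140,290,.252),fidR1=(434,90,.252),fidR2=(441,378,.252),fidnear1=(220,384,.252),fidfar1=(215,85,.252),fidfar2=(432,83,.252)).items(): print(n,f(*a))
def circ(sel,z):
    pass
E
```

```text
keep_far [0.6648 0.0178 0.264 ]
keep_near [0.5527 0.018  0.264 ]
knob [0.5676 0.0182 0.29  ]
wheel [ 0.477  -0.1091  0.259 ]
mark [ 0.5027 -0.1038  0.259 ]
edgeL1 [0.7261 0.0252 0.24  ]
edgeL2 [0.4742 0.0236 0.24  ]
lanefar [0.6611 0.0036 0.252 ]
lanenear [0.5909 0.0038 0.252 ]
fidR1 [ 0.7201 -0.1852  0.252 ]
fidR2 [ 0.5347 -0.1864  0.252 ]
fidnear1 [ 0.531  -0.0466  0.252 ]
fidfar1 [ 0.7234 -0.0447  0.252 ]
fidfar2 [ 0.7246 -0.184   0.252 ]
```

Request:
{"fn": "carry_out", "kwargs": {
  "deltas": [
    [0,0,-2.2,0,0,0.12,0.35],
    [0,0,-2.2,0,0,0.12,0.35],
    [0,0,-2.2,0,0,0.12,0.35],
    [0,0,-2.2,0,0,0.12,0.35],
    [0,0,-2.2,0,0,0.12,0.35],
    [0,0,-2.2,0,0,0.12,0.35],
    [0,0,-2.2,0,0,0.12,0.35],
    [0,0,-2.2,0,0,0.12,0.35]
  ]
}}

```text
time: 0.92
tool_pos: [0.2304, 0.4715, 0.4118]
tool_rot: [-3.142, 0.0, 1.721]
contact_force: [-0.3, 0.8, -0.0]
opening: 0.0435
grip_force: 0.0
```

Request:
{"fn": "carry_out", "kwargs": {
  "deltas": [
    [0,0,0,0,0,0.075,0.35],
    [0,0,0,0,0,0.075,0.35],
    [-3.2,2.4,0,0,0,0,0.35],
    [-3.2,2.4,0,0,0,0,0.35],
    [-3.2,2.4,0,0,0,0,0.35],
    [-3.2,2.4,0,0,0,0,0.35],
    [-3.2,2.4,0,0,0,0,0.35],
    [-3.2,2.4,0,0,0,0,0.35]
  ]
}}

```text
time: 1.58
tool_pos: [0.3764, 0.2788, 0.4108]
tool_rot: [3.141, -0.0, 1.577]
contact_force: [1.2, 0.3, -0.5]
opening: 0.0323
grip_force: 0.0
```

Request:
{"fn": "carry_out", "kwargs": {
  "deltas": [
    [-3.2,2.4,0,0,0,0,0.35],
    [-3.2,2.4,0,0,0,0,0.35],
    [-3.2,2.4,0,0,0,0,0.35],
    [-3.2,2.4,0,0,0,0,0.35],
    [-3.2,2.4,0,0,0,0,0.35],
    [-3.2,2.4,0,0,0,0,0.35],
    [-3.2,2.4,0,0,0,0,0.35],
    [0,0,0,0,0,0,0.35]
  ]
}}

```text
time: 2.25
tool_pos: [0.5481, 0.0519, 0.4086]
tool_rot: [-3.14, 0.002, 1.57]
contact_force: [-0.4, -0.4, -0.1]
opening: 0.0321
grip_force: 0.0
```

Request:
{"fn": "carry_out", "kwargs": {
  "deltas": [
    [-1.7,1,0,0,0,0,0.35],
    [-1.7,0.95,0,0,0,0,0.35],
    [0,0,3,0,0,0,0.35],
    [0,0,3,0,0,0,0.35],
    [0,0,2.5,0,0,0,0.35],
    [0,0,0,0,0,0,0.35],
    [0,0,0,0,0,0,0.35],
    [0,0,0,0,0,0,0.35]
  ]
}}

```text
time: 2.92
tool_pos: [0.5654, 0.0239, 0.3276]
tool_rot: [3.139, 0.0, 1.577]
contact_force: [-0.0, -0.2, 0.9]
opening: 0.0324
grip_force: 0.0
```

```bash
python3 - <<'E'
from h import *
S=shot("scene"); print(robot.observe()["tool_pos"])
cv2.imwrite("pics/s1.png",cv2.resize(S["image"][120:260,240:400],None,fx=4,fy=4,interpolation=cv2.INTER_CUBIC))
E
```

```text
[0.56553483 0.02385418 0.3279838 ]
```

View pics/s1.png

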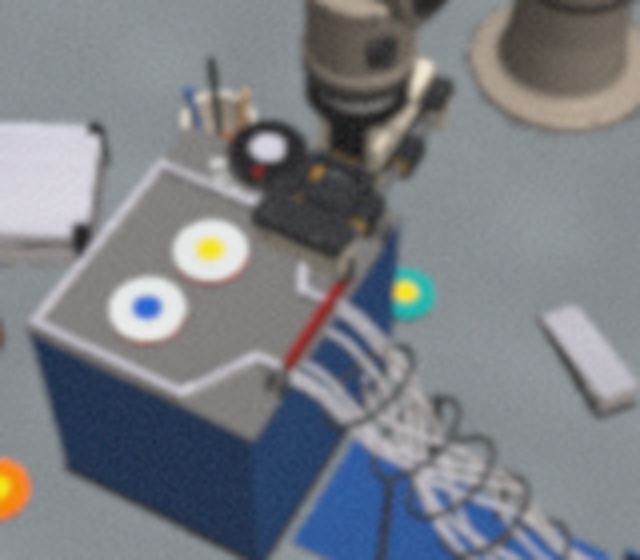

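The picture shows the gripper right over the keeper's near end (crop 345,270), with both tallies undisturbed. I'll descend straddling the knob.

Request:
{"fn": "carry_out", "kwargs": {
  "deltas": [
    [-0.55,0.2,0,0,0,0,0.35],
    [0,0,0,0,0,0,0.35],
    [0,0,1.5,0,0,0,0.35],
    [0,0,1.5,0,0,0,0.35],
    [0,0,1,0,0,0,0.35],
    [0,0,0.9,0,0,0,0.35],
    [0,0,0,0,0,0,0.35],
    [0,0,0,0,0,0,0.35]
  ]
}}

```text
time: 3.63
tool_pos: [0.5669, 0.0181, 0.2768]
tool_rot: [-3.141, -0.0, 1.577]
contact_force: [-0.3, -0.7, 0.3]
opening: 0.0321
grip_force: 0.0
```

Request:
{"fn": "carry_out", "kwargs": {
  "deltas": [
    [0,-1.1,0,0,0,0,0.35],
    [0,-1.1,0,0,0,0,0.35],
    [0,-1.1,0,0,0,0,0.35],
    [0,-1.1,0,0,0,0,0.35],
    [0,-1.1,0,0,0,0,0.35],
    [0,-1.1,0,0,0,0,0.35],
    [0,-1.1,0,0,0,0,0.35],
    [0,-1.1,0,0,0,0,0.35]
  ]
}}

```text
time: 4.3
tool_pos: [0.4791, 0.0174, 0.2779]
tool_rot: [3.139, 0.001, 1.577]
contact_force: [0.9, -0.7, -0.2]
opening: 0.0321
grip_force: 0.6
```

Request:
{"fn": "carry_out", "kwargs": {
  "deltas": [
    [0,-0.4,0,0,0,0,0.35],
    [0,-0.3,0,0,0,0,0.35],
    [0,-0.2,0,0,0,0,0.35],
    [0,0,0,0,0,0,0.35],
    [0,0,0,0,0,0,0.35],
    [0,0,0,0,0,0,0.35],
    [0,0,0,0,0,0,0.35],
    [0,0,0,0,0,0,0.35]
  ]
}}

```text
time: 4.97
tool_pos: [0.4747, 0.0175, 0.2779]
tool_rot: [3.13, -0.0, 1.577]
contact_force: [17.2, 1.5, -7.4]
opening: 0.0322
grip_force: 8.4
```

Request:
{"fn": "carry_out", "kwargs": {
  "deltas": [
    [0,0.6,0,0,0,0,0.35],
    [0,0.6,0,0,0,0.006,0.35],
    [0,0,-2.5,0,0,0,0.35],
    [0,0,-2.5,0,0,0,0.35],
    [-1.5,1.5,-2,0,0,0,0.2],
    [-2.8,2.9,0,0,0,0,0.1],
    [-2.8,2.9,0,0,0,0,0.1],
    [-2.8,2.9,0,0,0,0,0.1]
  ]
}}

```text
time: 5.63
tool_pos: [0.5851, -0.0823, 0.3479]
tool_rot: [3.14, 0.0, 1.571]
contact_force: [1.3, 0.1, 0.0]
opening: 0.0114
grip_force: 0.0
```

Request:
{"fn": "carry_out", "kwargs": {
  "deltas": [
    [-2.8,2.9,0,0,0,0,0.1],
    [-2.8,2.9,0,0,0,0,0.1],
    [-2.65,2.6,0,0,0,0,0.1],
    [0,0,0,0,0,0,0.1],
    [0,0,0,0,0,0,0.1],
    [0,0,0,0,0,0,0.1],
    [0,0,0,0,0,0,0.1],
    [0,0,0,0,0,0,0.1]
  ]
}}

```text
time: 6.3
tool_pos: [0.6672, -0.1626, 0.3486]
tool_rot: [3.14, 0.0, 1.572]
contact_force: [0.6, 0.3, 0.5]
opening: 0.0091
grip_force: 0.0
```

```bash
python3 - <<'E'
from h import *
S=shot("scene"); print(robot.observe()["tool_pos"])
cv2.imwrite("pics/s2.png",cv2.resize(S["image"][120:260,240:400],None,fx=4,fy=4,interpolation=cv2.INTER_CUBIC))
E
```

```text
[ 0.66726882 -0.16265262  0.34859177]
```

View pics/s2.png

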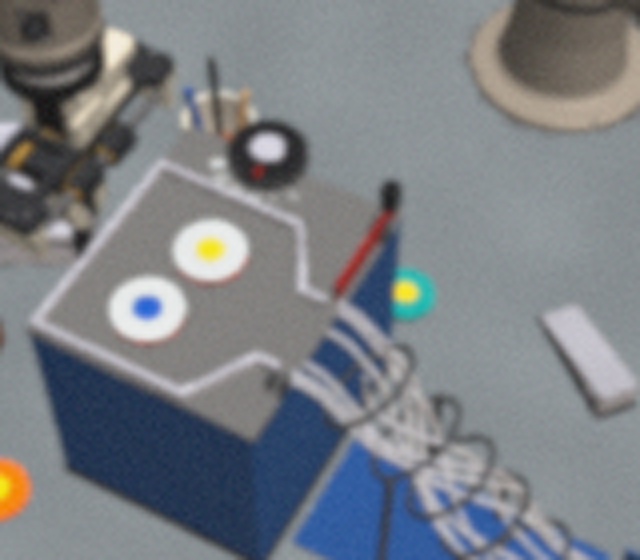

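The keeper now lies fully aside (knob at crop 390,190) and the tallies are unmoved. I'll lower the tool behind the blue tally.

Request:
{"fn": "carry_out", "kwargs": {
  "deltas": [
    [0,0,2,0,0,0,0.1],
    [0,0,2,0,0,0,0.1],
    [0,0,2,0,0,0,0.1],
    [0,0,1.5,0,0,0,0.1],
    [0,0,1,0,0,0,0.1],
    [0,0,0.8,0,0,0,0.1],
    [0,0,0.3,0,0,0,0.1],
    [0,0,0,0,0,0,0.1]
  ]
}}

```text
time: 7.02
tool_pos: [0.6677, -0.1636, 0.2509]
tool_rot: [3.142, -0.0, 1.571]
contact_force: [-0.1, 1.0, 0.5]
opening: 0.009
grip_force: 0.0
```

Request:
{"fn": "carry_out", "kwargs": {
  "deltas": [
    [0.6,0,0,0,0,0,0.1],
    [0.6,0,0,0,0,0,0.1],
    [0.6,0,0,0,0,0,0.1],
    [0.6,0,0,0,0,0,0.1],
    [0.5,0,0,0,0,0,0.1],
    [0.4,0,0,0,0,0,0.1],
    [0.3,0,0,0,0,0,0.1],
    [0.2,0,0,0,0,0,0.1]
  ]
}}

```text
time: 7.68
tool_pos: [0.6679, -0.1253, 0.2508]
tool_rot: [3.141, 0.0, 1.571]
contact_force: [0.1, -0.2, -0.4]
opening: 0.0092
grip_force: 0.3
```

```bash
cat >> h.py <<'E'
def tallies(c,z=.248):
    hsv=cv2.cvtColor(c["image"],cv2.COLOR_BGR2HSV)
    for n,lo,hi in(("blue",(100,150,120),(125,255,255)),("yel",(22,120,100),(34,255,255))):
        k,l,st,ce=cv2.connectedComponentsWithStats(cv2.inRange(hsv,lo,hi))
        for i in range(1,k):
            p=onplane(c,*ce[i],z)
            if 8<st[i,4]<150 and .53<p[0]<.73 and -.19<p[1]<.03: print(n,st[i,4],np.round(ce[i],1),np.round(p,4))
E
python3 - <<'E'
from h import *
tallies(shot("scene")); print(robot.observe()["tool_pos"])
E
```

```text
blue 15 [283.7 200.5] [ 0.6698 -0.0829  0.248 ]
yel 23 [292.2 181.9] [ 0.5906 -0.099   0.248 ]
[ 0.66787641 -0.1251313   0.2507799 ]
```

Request:
{"fn": "carry_out", "kwargs": {
  "deltas": [
    [-0.7,0,0,0,0,0,0.1],
    [-0.6,0,0,0,0,0,0.1],
    [0,0,0,0,0,-0.12,0.1],
    [0,0,0,0,0,-0.12,0.1],
    [0,0,0,0,0,-0.12,0.1],
    [0,0,0,0,0,-0.12,0.1],
    [0,1.3,0,0,0,0,0.1],
    [0,1.3,0,0,0,0,0.1]
  ]
}}

```text
time: 8.4
tool_pos: [0.6908, -0.1284, 0.251]
tool_rot: [3.142, 0.0, 2.049]
contact_force: [0.8, 0.4, 0.1]
opening: 0.0094
grip_force: 0.0
```

```bash
python3 - <<'E'
from h import *
tallies(shot("scene")); s=robot.observe();print(s["tool_pos"],s["tool_rot"],s["contact_force"])
E
```

```text
blue 17 [283.9 200.6] [ 0.6699 -0.0821  0.248 ]
yel 22 [292.1 182. ] [ 0.5911 -0.099   0.248 ]
[ 0.69253595 -0.12664216  0.2503232 ] [ 3.14042584e+00 -2.31812912e-04  2.05057270e+00] [-1.9426576   1.64496467 -0.63258237]
```

Request:
{"fn": "carry_out", "kwargs": {
  "deltas": [
    [0.9,0,0,0,0,0,0.1],
    [0.7,0,0,0,0,-0.05,0.1],
    [0.7,0,0,0,0,-0.05,0.1],
    [0.7,0,0,0,0,-0.05,0.1],
    [0.6,0,0,0,0,0,0.1],
    [0.6,0,0,0,0,0,0.1],
    [0.5,0,0,0,0,0,0.1],
    [0.4,0,0,0,0,0,0.1]
  ]
}}

```text
time: 9.12
tool_pos: [0.6632, -0.0835, 0.2509]
tool_rot: [3.141, 0.0, 2.2]
contact_force: [-0.1, 0.2, 0.3]
opening: 0.0087
grip_force: 0.1
```

```bash
cat > q.py <<'E'
from h import *
tallies(shot("scene")); tallies(shot("top")); s=robot.observe();print(s["tool_pos"],s["tool_rot"],s["contact_force"])
E
python3 q.py
```

```text
blue 15 [297.1 198.5] [ 0.641  -0.0486  0.248 ]
blue 53 [347.4 186. ] [ 0.6406 -0.0475  0.248 ]
yel 48 [364.8 203.3] [ 0.5894 -0.0982  0.248 ]
[ 0.66340184 -0.08328119  0.2509949 ] [ 3.14137554e+00 -3.86252008e-05  2.20064130e+00] [ 0.42666424 -0.87068627  0.21087137]
```

Request:
{"fn": "carry_out", "kwargs": {
  "deltas": [
    [0.6,0,0,0,0,0,0.1],
    [0.6,0,0,0,0,0,0.1],
    [0.6,0,0,0,0,0,0.1],
    [0.4,0,0,0,0,0,0.1],
    [0.2,0,0,0,0,0,0.1],
    [0,0,0,0,0,0,0.1],
    [-0.6,0,0,0,0,0,0.1],
    [-0.6,0,0,0,0,0,0.1]
  ]
}}

```text
time: 9.88
tool_pos: [0.6571, -0.0744, 0.2509]
tool_rot: [3.141, 0.0, 2.201]
contact_force: [0.6, -0.3, -1.2]
opening: 0.009
grip_force: 0.0
```

Request:
{"fn": "carry_out", "kwargs": {
  "deltas": [
    [0,0,0,0,0,0.105,0.1],
    [0,0,0,0,0,0.105,0.1],
    [0,0,0,0,0,0.105,0.1],
    [0,0,0,0,0,0.105,0.1],
    [0,0,0,0,0,0.105,0.1],
    [0,0,0,0,0,0.105,0.1],
    [0,0,0,0,0,0,0.1],
    [0,0,0,0,0,0,0.1]
  ]
}}

```text
time: 10.55
tool_pos: [0.657, -0.0748, 0.2505]
tool_rot: [-3.142, 0.0, 1.573]
contact_force: [-0.3, -0.1, 0.8]
opening: 0.0091
grip_force: 0.0
```

```bash
python3 q.py
```

```text
blue 15 [304.3 197.7] [ 0.6267 -0.0295  0.248 ]
blue 32 [342.7 191.2] [ 0.6253 -0.0334  0.248 ]
[ 0.65684364 -0.07449791  0.2505461 ] [-3.14148781e+00 -3.84474228e-05  1.57325825e+00] [-0.25735439 -0.11615991  0.25877764]
```

Request:
{"fn": "carry_out", "kwargs": {
  "deltas": [
    [0,0,0,0,0,0,0],
    [0,0,0,0,0,0,0],
    [0,-0.8,0,0,0,0,0],
    [0,-0.7,0,0,0,0,0],
    [0.6,0,0,0,0,0,0],
    [0.6,0,0,0,0,0,0],
    [0.4,0,0,0,0,0,0],
    [0.2,0,0,0,0,0,0]
  ]
}}

```text
time: 11.32
tool_pos: [0.642, -0.0551, 0.2509]
tool_rot: [3.141, -0.0, 1.572]
contact_force: [0.9, 0.3, 1.3]
opening: 0.0
grip_force: 0.5
```

```bash
python3 q.py
```

```text
blue 15 [308.7 198.7] [ 0.6231 -0.015   0.248 ]
blue 39 [336.2 191.7] [ 0.6238 -0.0144  0.248 ]
yel 35 [365.7 201.8] [ 0.5938 -0.1007  0.248 ]
[ 0.64202191 -0.05543151  0.25079862] [3.14103261e+00 4.58725760e-05 1.57180955e+00] [ 0.73962028 -0.04237302 -0.52780144]
```

Request:
{"fn": "carry_out", "kwargs": {
  "deltas": [
    [-0.3,0,0,0,0,0,0],
    [0,-0.8,0,0,0,0,0],
    [0,-0.8,0,0,0,0,0],
    [0.4,0,0,0,0,0,0.1],
    [0.6,0,0,0,0,0,0.1],
    [0.6,0,0,0,0,0,0.1],
    [0.5,0,0,0,0,0,0.1],
    [0.3,0,0,0,0,0,0.1]
  ]
}}

```text
time: 12.08
tool_pos: [0.626, -0.0341, 0.2507]
tool_rot: [3.141, -0.0, 1.572]
contact_force: [0.1, 0.2, 0.2]
opening: 0.0094
grip_force: 0.2
```

```bash
python3 q.py
```

```text
blue 16 [314.2 202.3] [0.6265 0.008  0.248 ]
blue 24 [328.8 192. ] [0.6229 0.0075 0.248 ]
[ 0.62587476 -0.03418014  0.25067978] [ 3.14153331e+00 -2.39513735e-04  1.57196621e+00] [ 0.03576965 -0.96646397  0.47337931]
```

Request:
{"fn": "carry_out", "kwargs": {
  "deltas": [
    [0.7,0,0,0,0,0,0.1],
    [0.7,0,0,0,0,0,0.1],
    [0.7,0,0,0,0,0,0.1],
    [0.7,0,0,0,0,0,0.1],
    [0.6,0,0,0,0,0,0.1],
    [0.5,0,0,0,0,0,0.1],
    [0,0,0,0,0,0,0.1],
    [0,0,0,0,0,0,0.1]
  ]
}}

```text
time: 12.85
tool_pos: [0.6257, 0.0043, 0.2507]
tool_rot: [-3.142, 0.0, 1.571]
contact_force: [0.7, -0.2, -0.1]
opening: 0.0093
grip_force: 0.0
```

Request:
{"fn": "carry_out", "kwargs": {
  "deltas": [
    [0,0,0,0,0,0,0.1],
    [0,0,0,0,0,0,0.1],
    [0,0,0,0,0,0,0.1],
    [0,0,0,0,0,0,0.1],
    [0,0,0,0,0,0,0.1],
    [0,0,0,0,0,0,0.1],
    [0,0,0,0,0,0,0.1],
    [0,0,0,0,0,0,0.1]
  ]
}}

```text
time: 13.52
tool_pos: [0.6257, 0.0039, 0.2507]
tool_rot: [3.142, -0.0, 1.571]
contact_force: [0.5, -0.9, 0.3]
opening: 0.0094
grip_force: 0.0
```

```bash
python3 - <<'E'
from h import *
S=shot("scene"); tallies(S);print(robot.observe()["tool_pos"])
cv2.imwrite("pics/s3.png",cv2.resize(S["image"][150:310,260:450],None,fx=3.6,fy=3.6,interpolation=cv2.INTER_CUBIC))
E
```

```text
yel 23 [292.2 181.9] [ 0.5906 -0.099   0.248 ]
[0.62570543 0.00388504 0.25073555]
```

View pics/s3.png

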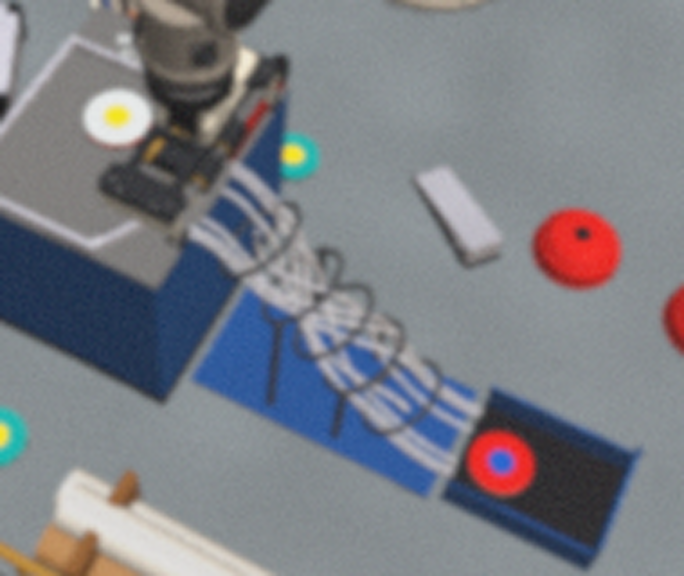

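The tally lies red side up in the tray (crop 500,462), and the yellow has not moved. I'll check its tray position, then go back to the knob.

Request:
{"fn": "carry_out", "kwargs": {
  "deltas": [
    [-0.5,0,0,0,0,0,0.1],
    [0,0,-3,0,0,0,0.1],
    [0,0,-3,0,0,0,0.1],
    [0,0,-2,0,0,0,0.35],
    [0.5,-3.6,0,0,0,0,0.35],
    [0.5,-3.6,0,0,0,0,0.35],
    [0.5,-3.6,0,0,0,0,0.35],
    [0.4,-3.5,0,0,0,0,0.35]
  ]
}}

```text
time: 14.23
tool_pos: [0.4809, 0.0179, 0.3305]
tool_rot: [-3.142, -0.0, 1.571]
contact_force: [-1.0, -0.5, 0.6]
opening: 0.0318
grip_force: 0.0
```

```bash
python3 - <<'E'
from h import *
for n,uv in(("scene",(398.7,278.2)),):
    c=shot(n); p=onplane(c,*uv,.017); print(p, p-np.array([.586,-.063,0]), bydepth(c,*uv))
s=robot.observe();print(s["tool_pos"],s["opening"])
# knob: dark pixels at knob height
T=shot("top")
pts=np.array([bydepth(T,u,v) for v in range(195,250) for u in range(315,335)])
m=(pts[:,2]>.275)&(pts[:,2]<.297);print(m.sum(),np.round(pts[m].mean(0),4) if m.any() else "")
E
```

```text
[0.62562399 0.35305924 0.017     ] [0.03962399 0.41605924 0.017     ] [0.62371588 0.35304603 0.01300244]
[0.47446518 0.01912655 0.33031063] 0.032247475599414016
0
```

Request:
{"fn": "carry_out", "kwargs": {
  "deltas": [
    [0,0,0,0,0,0,0.35],
    [0,0,0,0,0,0,0.35],
    [0,0,0,0,0,0,0.35],
    [0,0,0,0,0,0,0.35],
    [0,0,0,0,0,0,0.35],
    [0,0,0,0,0,0,0.35],
    [0,0,0,0,0,0,0.35],
    [0,0,0,0,0,0,0.35]
  ]
}}

```text
time: 15.0
tool_pos: [0.4829, 0.0179, 0.3305]
tool_rot: [-3.141, -0.0, 1.571]
contact_force: [-0.4, 0.2, -0.5]
opening: 0.0323
grip_force: 0.0
```

Centred over the knob, so I'll descend and push it shut.

Request:
{"fn": "carry_out", "kwargs": {
  "deltas": [
    [0,0,1.5,0,0,0,0.35],
    [0,0,1.5,0,0,0,0.35],
    [0,0,1.2,0,0,0,0.35],
    [0,0,1,0,0,0,0.35],
    [0,0,0,0,0,0,0.35],
    [0,0.7,0,0,0,0,0.35],
    [0,1.2,0,0,0,0,0.35],
    [0,1.2,0,0,0,0,0.35]
  ]
}}

```text
time: 15.67
tool_pos: [0.5145, 0.018, 0.2797]
tool_rot: [3.141, -0.0, 1.571]
contact_force: [-1.9, 0.3, -0.3]
opening: 0.0321
grip_force: 0.6
```

Request:
{"fn": "carry_out", "kwargs": {
  "deltas": [
    [0,1.2,0,0,0,0,0.35],
    [0,1.2,0,0,0,0,0.35],
    [0,1.2,0,0,0,0,0.35],
    [0,1.2,0,0,0,0,0.35],
    [0,0.7,0,0,0,0,0.35],
    [0,0.5,0,0,0,0,0.35],
    [0,0.2,0,0,0,0,0.35],
    [0,0,0,0,0,0,0.35]
  ]
}}

```text
time: 16.33
tool_pos: [0.5745, 0.018, 0.2791]
tool_rot: [-3.138, 0.0, 1.571]
contact_force: [-7.4, -0.0, 3.4]
opening: 0.0322
grip_force: 3.4
```

Request:
{"fn": "carry_out", "kwargs": {
  "deltas": [
    [0,0.2,0,0,0,0,0.35],
    [0,-0.9,0,0,0,0,0.35],
    [0,0,-3.5,0,0,0,0.35],
    [0,0,-3.5,0,0,0,0.35],
    [-2.7,-3.1,0,0,0,0,0],
    [-2.7,-3.1,0,0,0,0,0],
    [-2.7,-3.1,0,0,0,0,0],
    [-2.7,-3.1,0,0,0,0,0]
  ]
}}

```text
time: 17.0
tool_pos: [0.4434, -0.0908, 0.3493]
tool_rot: [3.14, 0.001, 1.572]
contact_force: [0.9, -1.5, -0.8]
opening: 0.0102
grip_force: 0.0
```

Request:
{"fn": "carry_out", "kwargs": {
  "deltas": [
    [-2.7,-3.1,0,0,0,0,0],
    [0,0,0,0,0,-0.12,0],
    [0,0,0,0,0,-0.12,0],
    [0,0,0,0,0,-0.12,0],
    [0,0,0,0,0,-0.12,0],
    [0,0,0,0,0,-0.12,0],
    [0,0,0,0,0,-0.12,0],
    [0,0,0,0,0,-0.12,0]
  ]
}}

```text
time: 17.67
tool_pos: [0.4138, -0.1173, 0.3493]
tool_rot: [3.141, 0.001, 2.417]
contact_force: [0.5, 0.7, 0.3]
opening: 0.0002
grip_force: 0.0
```

Request:
{"fn": "carry_out", "kwargs": {
  "deltas": [
    [0,0,0,0,0,-0.12,0],
    [0,0,0,0,0,-0.12,0],
    [0,0,0,0,0,-0.12,0],
    [0,0,0,0,0,-0.12,0],
    [0,0,0,0,0,-0.12,0],
    [0,0,0,0,0,-0.12,0],
    [0,0,0,0,0,0,0],
    [0,0,0,0,0,0,0]
  ]
}}

```text
time: 18.33
tool_pos: [0.4138, -0.1172, 0.3491]
tool_rot: [-3.141, 0.001, 3.127]
contact_force: [-0.6, 0.9, -0.3]
opening: 0.0007
grip_force: 0.0
```

```bash
python3 - <<'E'
from h import *
S=shot("scene"); s=robot.observe();print(s["tool_pos"],s["tool_rot"],s["qpos"]); tallies(S)
cv2.imwrite("pics/s4.png",cv2.resize(S["image"][120:250,240:400],None,fx=4,fy=4,interpolation=cv2.INTER_CUBIC))
E
```

```text
[ 0.41372673 -0.11714633  0.34903507] [-3.14130109e+00  6.57676619e-04  3.12695539e+00] [-4.54564500e-01  9.20971893e-02  1.53513794e+00  1.63105480e-05
  1.51363830e+00 -2.01072439e+00]
yel 22 [292.3 181.8] [ 0.5902 -0.099   0.248 ]
```

View pics/s4.png

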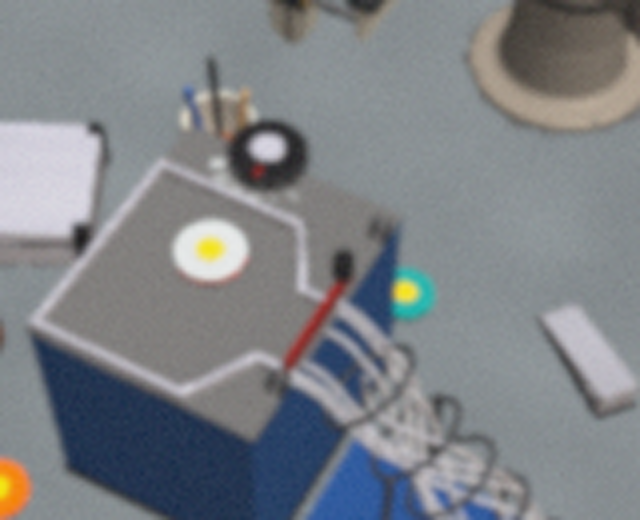

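The keeper is shut (knob at crop 343,265), and the wheel mark is still at two dots. I'll lower the tool in front of the wheel.

Request:
{"fn": "carry_out", "kwargs": {
  "deltas": [
    [0,0,3,0,0,0,0],
    [0,0,3,0,0,0,0],
    [0,0,2.5,0,0,0,0],
    [0,0,1.8,0,0,0,0],
    [-0.5,0,0,0,0,0,0],
    [-0.5,0,0,0,0,0,0],
    [-0.3,0,0,0,0,0,0],
    [-0.2,0,0,0,0,0,0]
  ]
}}

```text
time: 19.05
tool_pos: [0.4283, -0.1175, 0.2469]
tool_rot: [-3.141, -0.002, 3.131]
contact_force: [-13.0, -1.9, 6.5]
opening: 0.0007
grip_force: 6.7
```

Request:
{"fn": "carry_out", "kwargs": {
  "deltas": [
    [0,0.2,0,0,0,0,0],
    [0,0.2,0,0,0,0,0],
    [0,0.2,0,0,0,0,0],
    [0,0.2,0,0,0,0,0],
    [0,0.2,0,0,0,0,0],
    [0,0.2,0,0,0,0,0],
    [0,0.2,0,0,0,0,0],
    [0,0.15,0,0,0,0,0]
  ]
}}

```text
time: 19.72
tool_pos: [0.4283, -0.102, 0.247]
tool_rot: [-3.14, -0.001, 3.13]
contact_force: [-6.9, -4.7, 1.2]
opening: 0.0
grip_force: 3.3
```

Request:
{"fn": "carry_out", "kwargs": {
  "deltas": [
    [0,0,0,0,0,0,0],
    [0.5,0,0,0,0,0,0],
    [1,0,0,0,0,0,0],
    [2,0,0,0,0,0,0],
    [0,0,-4,0,0,0,0],
    [0,0,-4,0,0,0,0],
    [0,0,-4,0,0,0,0],
    [0,0,0,0,0,0,0]
  ]
}}

```text
time: 20.38
tool_pos: [0.3956, -0.1023, 0.3737]
tool_rot: [-3.136, 0.014, 3.131]
contact_force: [0.1, -0.3, -0.0]
opening: 0.0007
grip_force: 0.0
```

```bash
python3 - <<'E'
from h import *
T=shot("top");S=shot("scene"); tallies(S)
for c in(T,S):
    hsv=cv2.cvtColor(c["image"],cv2.COLOR_BGR2HSV); m=cv2.inRange(hsv,(0,120,50),(8,255,255))|cv2.inRange(hsv,(174,120,50),(180,255,255))
    k,l,st,ce=cv2.connectedComponentsWithStats(m)
    for i in range(1,k):
        p=onplane(c,*ce[i],.259)
        if st[i,4]>3 and abs(p[0]-.477)<.045 and abs(p[1]+.109)<.045:
            d=p[:2]-[.477,-.109]; print(ce[i],st[i,4],p,"left deg",np.degrees(np.arctan2(d[1],d[0])),np.hypot(*d))
cv2.imwrite("pics/t2.png",cv2.resize(T["image"][130:265,180:410],None,fx=3.4,fy=3.4,interpolation=cv2.INTER_CUBIC))
E
```

```text
yel 23 [292.2 181.9] [ 0.5906 -0.099   0.248 ]
[371.08333333 232.83333333] 12 [ 0.50213294 -0.11430304  0.259     ] left deg -11.914623350376619 0.025686322133078636
[301.71428571 161.        ] 7 [ 0.50257752 -0.11371576  0.259     ] left deg -10.446376239367432 0.026008606827480216
```

View pics/t2.png

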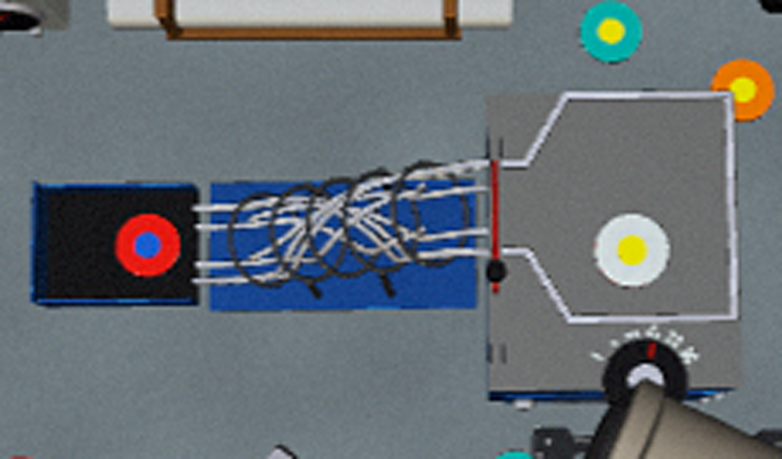

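The mark stands 12° to the right, at the three dots. The keeper is shut, the tally lies red side up in the tray (148,245), and the yellow is in place. The gripper is clear of everything, so I'll hand in.

```bash
python3 -c "
from h import *
print(robot.hand_in())"
```

```text
the job is handed in; nothing more can be done
None
```

I handed the job in at about 20 s: the blue-centred tally lies red side up in the tray, the keeper is shut, the wheel mark stands at the three dots, and the yellow tally is where it lay. These are from my last camera check; the hand-in returned no verdict.

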